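# Fit the lap plate on the bench lapping machine

## Task

Fit the lap plate with the four holes onto the white lapping machine: put it over the spindle, turn it until all four holes find the drive studs, and let it down fully home, flat on the drive plate, then let go. Be gentle: do not force it down on the studs or knock the machine, and leave everything else on the bench where it is.

Things in the scene. Friction and masses are not known exactly. Their poses are not given: they have to be found in the camera images.
- lap: the lap plate, lying flat: dark grey anodised aluminium disc, 116 mm across, 8 mm thick, 0.25 to 0.5 kg. Origin at the centre of its underside, z up. Through it go a central bore of 14 mm and four holes of 10 mm at (+-24, +-24) mm in its x and y, 34 mm from the centre; a quarter turn looks the same
- lap_hub (a point): centre of the top of the lap plate's square, paler hub, 36 mm above its origin: the hub is 32 x 32 mm, sides along the plate's x and y, 28 mm tall above the disc; grip it by two facing sides. The 14 mm bore runs on through it
- machine: the lapping machine, fixed: white housing 190 mm (x) by 170 mm (y), top 58 mm above the bench. Origin at the centre of its underside. Its round steel drive plate, 112 mm across, lies on top at the centre; it is braked and does not turn under hand forces
- seat (a point): centre of the drive plate's upper face, 66 mm above the bench; the lap plate's origin comes here when home. Axes as the housing, z up
- spindle_tip (a point): tip of the spindle, 32 mm above the seat on its axis: a fixed upright 12 mm round post with a domed tip, over which the bore goes
- stud_level (a point): point on the spindle axis level with the tips of the four drive studs, 14 mm above the seat. Studs are 8 mm round with domed tips, 34 mm from the axis, a quarter turn apart. The angle at which they stand is any and NOT measured (these axes are the housing's). Out of line, the lap plate rests on the tips, underside 14 mm up; in line within about 2 degrees it goes down
- blank_lap: the other plate: same outline and hub as the lap but solid, with no holes at all; origin at the centre of its underside; not wanted, leave it
- paste_jar: amber glass jar, 60 mm across, 55 mm tall, a bystander
- doming_block: steel cube, 50 mm, a bystander
- graver: engraving tool lying flat, 115 mm long, 22 mm wooden handle, a bystander
- mandrel: upright tapered steel ring mandrel on a round wooden foot 64 mm across, 142 mm tall, a bystander
- hammer: hammer lying flat, about 250 mm long, a bystander
- tray: shallow steel tray 75 x 100 x 18 mm with ring blanks, a bystander
- ring_clamp: small wooden clamp 90 x 28 x 20 mm lying flat, a bystander

How it is judged:
On the way, in this order (a step that is already met when the one before it is completed fails the run):
1. the lap plate is lifted clear of the bench (height (world z) of lap above 0.03 m), for 0.2 s.
2. it is level over the spindle, with the spindle in its bore (z of lap in the frame of seat below 0.026 m and horizontal distance between lap and seat below 0.004 m and angle between lap's own z axis and vertical below 0.06 rad), for 0.1 s.
3. it is down over the studs, flat on the drive plate (z of lap in the frame of seat below 0.003 m and horizontal distance between lap and seat below 0.004 m and angle between lap's own z axis and vertical below 0.06 rad), for 0.2 s.
At the end, for the whole second after the job is handed in: The lap plate lies flat on the drive plate with the studs through its holes: its underside within 3 mm of the drive plate's face, centred within 4 mm, tilted less than 0.06 rad, at rest and released (all of step 3 and z of lap in the frame of seat above -0.004 m and linear speed of lap below 0.02 m/s and contact force between the fingers and lap below 0.1 N); the robot touches nothing.
It fails at once if the lap plate is forced or dropped on the machine (more than 60 N between them) (contact force between lap and machine above 60 N).
It fails at once if the arm knocks the machine (more than 25 N) (contact force between the arm and machine above 25 N).
It fails at once if something else on the bench is moved by more than 20 mm (distance of any of blank_lap, paste_jar, doming_block, graver, mandrel, hammer, tray, ring_clamp from where it was at the start of the episode above 0.02 m).
It also fails if it takes over 64 s, if anything falls off the work surface, if the arm or the gripper's body presses on something with over 40 N, if the wrist force passes 120 N, or if a joint passes its speed limit or range.

## Robot

A 7-joint arm with a two-finger parallel gripper is mounted at the origin on the work surface. World frame = base frame: x ahead of the robot, y to its left, z up, the work surface at z = 0. Lengths are in m, angles in rad, forces in N, time in s.
With the tool pointing down it reaches from about 0.35 to 0.9 m from the base axis. Payload 19.9 kg.
Tool frame: the origin (TCP) lies midway between the tips of the shut fingers; the grasp point (between the pads) lies 19 mm behind it; z points along the fingers, y is the line along which they close (so a half turn about z gives the same grasp; the last joint's range is limited). The gripper opens to 85 mm and grips with 20 to 120 N. Pads are 22 mm wide; open, the fingers measure 114 mm over their backs; the gripper's body (76 mm by 85 mm) begins 54 mm behind the grasp point. The pads swing forward as they close: fully open they stand 13 mm farther back than shut.
Start: joints at [1.242, 0.417, -0.01, 1.614, 0.005, 1.111, -0.053], TCP at [0.177, -0.599, 0.231] pointing down, gripper open.
Joint ranges: [-2.81, 2.81], [-0.39, 2.02], [-1.27, 1.25], [0.06, 2.57], [-1.19, 4.33], [0.19, 2], [-2.82, 2.82]. Speed limits (rad/s): [1.89, 1.89, 2.39, 2.39, 3.01, 3.01, 3.01].

## Interface

Orientations are given as a unit quaternion [x, y, z, w].
In Python, from bench import env, hand, solve_ik, state, eyes, workorder gives the robot as it stands. Calls block until the motion is done:
- env.move_to(position, orientation): joint-space move of the TCP to a pose.
- env.servo_line(position, feed=0.15, orientation=None): straight line of the TCP; orientation=None keeps the orientation; feed is the mean speed in m/s.
- env.set_joints(angles): joint-space move.
- hand.open_jaws() and hand.close_gripper(squeeze=None): open the fingers fully, or close them until they stop; squeeze is the grip in N (None keeps the last).
- env.pause(seconds).
- solve_ik(position, orientation): joint angles nearest the present ones, or None.
- state(): the state.
- eyes.grab_frame(name): name is "side" or "top" or "wrist"; returns the picture (400x640x3 uint8, red, green, blue); there is no depth.
- eyes.camera_model(name): a dict with "fx", "fy", "cx", "cy" (pixels), "cam_to_world" (4x4, takes a point from camera to world coordinates). Camera axes: x right, y down, z forward; pixel columns grow to the right and rows downward; lengths in m; the calibration is good to about 2 mm. A picture is of the moment at which its call begins: read the wrist's pose just before it. camera_model takes no time and is no camera call; for the wrist camera it gives the pose at the moment of the call.
A pose or a line that the arm cannot do raises env.Unreachable and nothing moves.
- workorder.finish_job(): hands the job in; it is judged then, once.
The state is a dict: "time_s": time; "qpos": joint angles; "qvel": joint speeds; "joint_torque": joint torques, N m; "ee_pos": TCP position; "ee_rot": TCP orientation; "wrist_force": force on the tool from outside, world axes, zero at the start; "moment": the same for the moment, N m; "finger_gap": finger opening in m; "grip_force": force on a finger pad.
Only numpy, scipy, OpenCV 4.12 (cv2) and the standard library are available. Lean on these libraries where they do the work, as an engineer would, in place of code of your own. Each camera call takes 0.05 s, during which the arm holds its last target. There are 200 camera calls.

## Working session

There is one attempt and no reset: what is moved stays moved. The work goes in short steps, each a Python script; the robot and the scene stay as the last script left them, time stands still between calls to the robot, and variables do not carry over. Pictures are saved under pics/ and viewed, at most 10 in all, crops included, and the job is handed in when it is done.

```bash
ls; mkdir -p pics; python3 - <<'E'
from bench import eyes,state
import cv2
for n in("top","side"):
    cv2.imwrite(f"pics/{n}0.png",eyes.grab_frame(n)[:,:,::-1])
    print(eyes.camera_model(n))
s=state();print(s["time_s"],s["ee_pos"],s["ee_rot"])
E
```

```text
pics
{'fx': 418.8538390556738, 'fy': 418.8538390556738, 'cx': 317.26537189784057, 'cy': 203.2083688616637, 'cam_to_world': array([[-0.01683406, -0.99128059,  0.13068817,  0.39729458],
       [-0.99947384,  0.02030752,  0.0252911 ,  0.03916083],
       [-0.02772452, -0.13019366, -0.99110088,  1.21291568],
       [ 0.        ,  0.        ,  0.        ,  1.        ]])}
{'fx': 482.81229039692494, 'fy': 482.81229039692494, 'cx': 326.69988802920653, 'cy': 188.01137822200621, 'cam_to_world': array([[-0.82490008, -0.26289038,  0.50042832, -0.06125973],
       [-0.56510525,  0.40543364, -0.71852601,  0.96136771],
       [-0.01399691, -0.87550683, -0.48300297,  0.6987239 ],
       [ 0.        ,  0.        ,  0.        ,  1.        ]])}
0.1 [ 0.17731116 -0.59901625  0.23071777] [ 9.89663697e-01  1.43406675e-01 -1.21382717e-04 -5.27992118e-04]
```

View pics/top0.png

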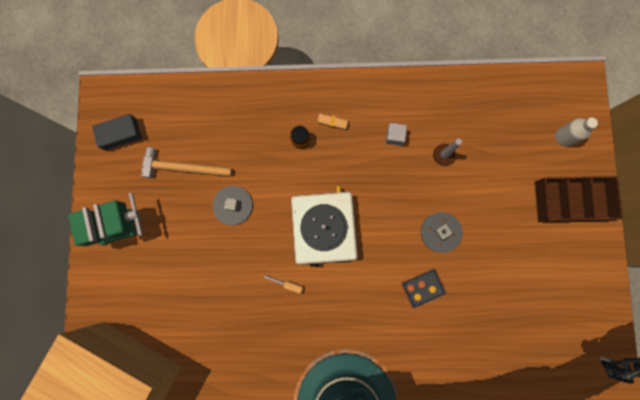

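View pics/side0.png

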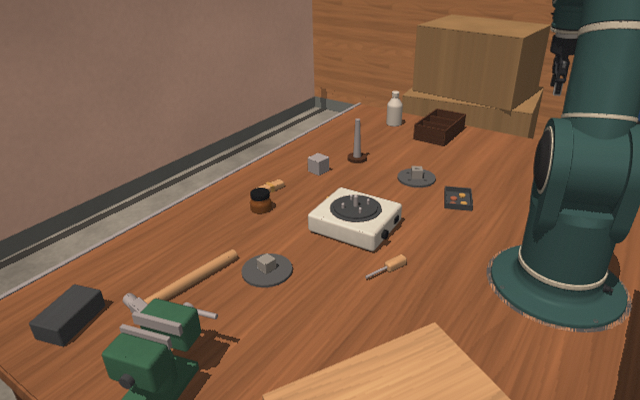

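The top view shows the machine near (324,228). One plate is at (441,232) with a dark hub bore, and the other, at (232,205), looks solid. I'll enlarge both areas to check.

```bash
cat > h.py <<'E'
import numpy as np,cv2
from bench import env,hand,solve_ik,state,eyes,workorder
from scipy.spatial.transform import Rotation as R
def ray(m,u,v,z):
    T=m["cam_to_world"];d=T[:3,:3]@[(u-m["cx"])/m["fx"],(v-m["cy"])/m["fy"],1]
    return T[:3,3]+d*(z-T[2,3])/d[2]
def proj(m,p):
    T=m["cam_to_world"];q=T[:3,:3].T@(np.array(p)-T[:3,3])
    return np.array([m["fx"]*q[0]/q[2]+m["cx"],m["fy"]*q[1]/q[2]+m["cy"]])
def down(yaw): # tool y axis at angle yaw in world
    y=np.array([np.cos(yaw),np.sin(yaw),0]);z=np.array([0,0,-1.]);x=np.cross(y,z)
    return R.from_matrix(np.stack([x,y,z],1)).as_quat()
def crop(im,u0,v0,w,h,k): return cv2.resize(im[v0:v0+h,u0:u0+w],None,fx=k,fy=k,interpolation=cv2.INTER_CUBIC)
E
python3 - <<'E'
from h import *
im=cv2.imread("pics/top0.png")
a=crop(im,411,207,60,60,6);b=crop(im,284,187,80,80,5)
c=np.zeros((400,760,3),np.uint8);c[:360,:360]=a;c[:,360:]=b
cv2.imwrite("pics/c0.png",c)
m=eyes.camera_model("top")
print("lap",ray(m,441.5,232.3,.008),"hub",ray(m,444.8,231.8,.036),"seat",ray(m,324.3,227.6,.066),"blank",ray(m,232.5,205.5,.008))
for n in("wrist",):
    w=eyes.camera_model(n);T=w["cam_to_world"];s=state();r=R.from_quat(s["ee_rot"])
    print(w["fx"],w["cx"],w["cy"],r.inv().apply(T[:3,3]-s["ee_pos"]),(r.as_matrix().T@T[:3,:3]).round(3))
E
```

```text
lap [ 0.46522013 -0.28316656  0.008     ] hub [ 0.46486376 -0.28487504  0.036     ] seat [0.4807223  0.05028114 0.066     ] blank [0.55450192 0.3173223  0.008     ]
325.37284222899706 318.8571817418723 197.673793337649 [ 0.07673782  0.00051089 -0.14299662] [[ 0.001 -0.955 -0.298]
 [ 1.     0.001 -0.001]
 [ 0.001 -0.298  0.955]]
```

View pics/c0.png

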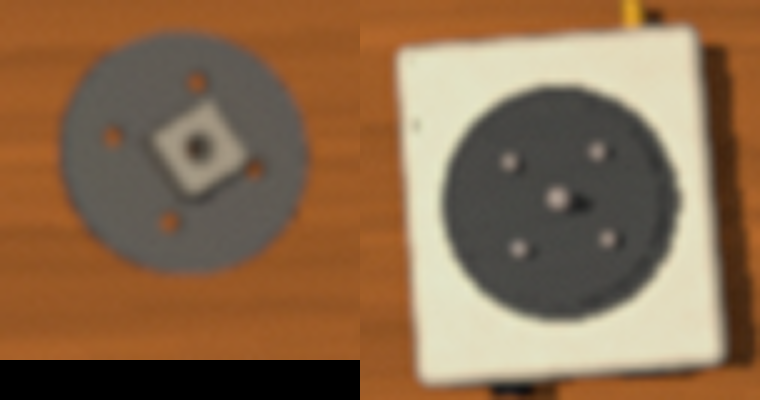

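The right plate at (441,232) is the one with holes. In the crop its holes are at (197,82), (113,134), (255,168) and (169,222). The studs are at (597,151), (510,161), (607,239) and (518,249), and the spindle tip is at (557,198). I'll compute the poses and look from near with the wrist camera.

```bash
python3 - <<'E'
from h import *
m=eyes.camera_model("top")
def pts(P,u0,v0,k,z,off=0): return np.array([ray(m,u0+(x-off+.5)/k-.5,v0+(y+.5)/k-.5,z) for x,y in P])
def ang(p,c):
    a=np.arctan2(*(p-c)[:,1::-1].T); return np.angle(np.exp(4j*a).mean())/4
H=pts([(197,82),(113,134),(255,168),(169,222)],411,207,6,.008)
S=pts([(597,151),(510,161),(607,239),(518,249)],284,187,5,.080,360)
sp=pts([(557,198)],284,187,5,.098,360)
ch=H.mean(0);cs=S.mean(0)
print("lap",ch,np.degrees(ang(H,ch)),np.linalg.norm(H-ch,axis=1)*1e3)
print("studs",cs,np.degrees(ang(S,cs)),np.linalg.norm(S-cs,axis=1)*1e3,"tip",sp)
yaw=ang(H,ch)+np.pi/4
for k in range(4):
    y=yaw+k*np.pi/2; q=solve_ik(ch+[0,0,.14],down(y)); print(k,np.degrees(y),None if q is None else q)
    y=ang(S,cs)+np.pi/4+k*np.pi/2; q=solve_ik(cs+[0,0,.14],down(y)); print('  machine',np.degrees(y),None if q is None else q)
E
```

```text
lap [ 0.46663154 -0.28228369  0.008     ] -14.515626123836551 [33.95274477 34.0241008  34.33154673 34.41015811]
studs [0.48253654 0.05308408 0.08      ] -39.91567343868651 [33.98470189 33.56919858 33.88755417 34.23812933] tip [[0.48219439 0.05336404 0.098     ]]
0 30.48437387616345 [ 0.89369182  0.41804645 -0.50199255  1.87670599  0.25023725  0.90892762
  0.80498541]
  machine 5.084326561313491 [ 0.59902546  0.28127148 -0.89124905  1.94152262  0.25384298  1.03486056
 -0.315525  ]
1 120.48437387616346 [ 1.30317895  0.62118334 -1.0840243   1.86482107  0.63414966  1.05154667
  2.06224091]
  machine 95.0843265613135 [ 0.72761504  0.33777143 -1.06250704  1.93863726  0.33846794  1.05896625
  1.17901431]
2 210.48437387616346 [ 0.47126783  0.37380551  0.01997948  1.89115678 -0.00949118  0.87672036
 -2.11360064]
  machine 185.0843265613135 [ 0.73999166  0.34498667 -1.08014773  1.93838092  0.34851361  1.06226437
  2.74073402]
3 300.48437387616343 [ 0.68923808  0.38517004 -0.24670898  1.88357843  0.11865524  0.88688981
 -0.65397077]
  machine 275.0843265613135 [ 0.50689181  0.25413125 -0.77698672  1.94381658  0.20780494  1.02434761
 -1.84497371]
```

```bash
python3 - <<'E'
from h import *
env.move_to([.4666,-.2823,.16],down(np.radians(30.5)))
m=eyes.camera_model("wrist")
im=eyes.grab_frame("wrist")[:,:,::-1]
np.save("wm1.npy",m,allow_pickle=True)
cv2.imwrite("pics/w1.png",im)
print([proj(m,[.4666,-.2823,z]) for z in(.008,.036)],state()["time_s"],state()["ee_pos"])
E
```

```text
[array([319.35552268, 180.1994896 ]), array([319.39183001, 188.2783591 ])] 1.75 [ 0.46613856 -0.28347375  0.16003145]
```

View pics/w1.png

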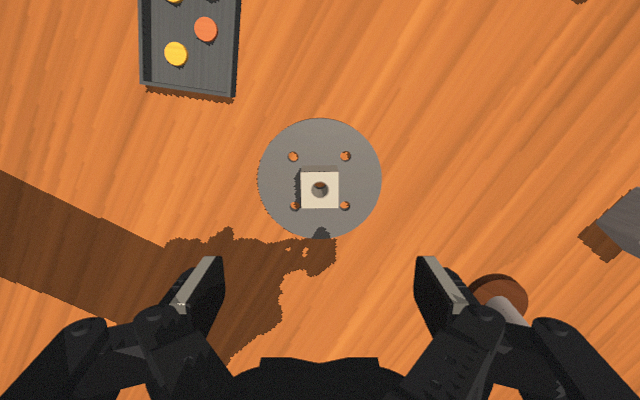

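The wrist view shows the hub top at (319.5,189.5), against a predicted (319.4,188.3). The upper holes at (293,156.5) and (345.5,156.5) lie level, so the yaw is right. I'll grasp it.

```bash
python3 - <<'E'
from h import *
m=np.load("wm1.npy",allow_pickle=True).item()
h=ray(m,319.5,189.3,.036);print("hub",h)
def st(t):
    s=state();print(t,s["time_s"],s["ee_pos"].round(4) if hasattr(s["ee_pos"],'round') else s["ee_pos"],np.round(s["wrist_force"],2),round(s["finger_gap"],4),s["grip_force"])
q=down(np.radians(30.5))
env.servo_line([h[0],h[1],.05],.1,q);st("a")
env.servo_line([h[0],h[1],.011],.05,q);env.pause(.3);st("b")
hand.close_gripper(60);env.pause(.3);st("c")
env.servo_line([h[0],h[1],.10],.08,q);env.pause(.3);st("d")
cv2.imwrite("pics/w2.png",eyes.grab_frame("wrist")[:,:,::-1])
E
```

```text
hub [ 0.46713726 -0.28303303  0.036     ]
a 3.0 [ 0.4675 -0.2832  0.0506] [-0.29  0.36  0.31] 0.0855 0.0
b 4.2333 [ 0.4672 -0.2831  0.0112] [-0.19  0.37 -0.97] 0.0854 0.0
c 5.075 [ 0.4672 -0.2831  0.0112] [-1.22  0.34  5.14] 0.031 60.57884216308594
d 6.6417 [ 0.4671 -0.283   0.0998] [-0.12 -0.14 -2.74] 0.0308 59.58886384963989
```

View pics/w2.png

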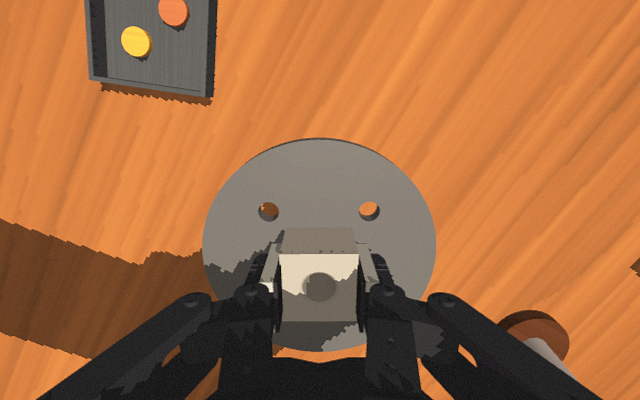

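The lap is held squarely, with the bore at about (319,287). Next I'll move to a standoff short of the machine where the wrist camera can see the studs past the lap.

```bash
python3 - <<'E'
from h import *
m=eyes.camera_model("wrist");e=state()["ee_pos"];b=ray(m,319,287,e[2]+.0248)
yw=np.radians(30.5);d=b-e;print("bore offset tool x,y",d@[-np.sin(yw),np.cos(yw),0],d@[np.cos(yw),np.sin(yw),0])
env.servo_line([.4671,-.283,.21],.12)
y=np.radians(5.1);x=np.array([-np.sin(y),np.cos(y),0])
p=np.array([.4823,.0532,.2])-.10*x
env.move_to(p,down(y));env.pause(.4)
m=eyes.camera_model("wrist");im=eyes.grab_frame("wrist")[:,:,::-1]
np.save("wm3.npy",m,allow_pickle=True);cv2.imwrite("pics/w3full.png",im)
cv2.imwrite("pics/w3.png",crop(im,220,0,200,150,4))
s=state();print(s["time_s"],s["ee_pos"],s["wrist_force"],proj(m,[.4823,.0532,.098]))
E
```

```text
bore offset tool x,y -0.0001836142702762447 0.0006346062554266494
9.15 [ 0.49121141 -0.04667822  0.1999886 ] [-0.09114745  0.32148652 -3.8225496 ] [317.96819968  59.42812499]
```

View pics/w3.png

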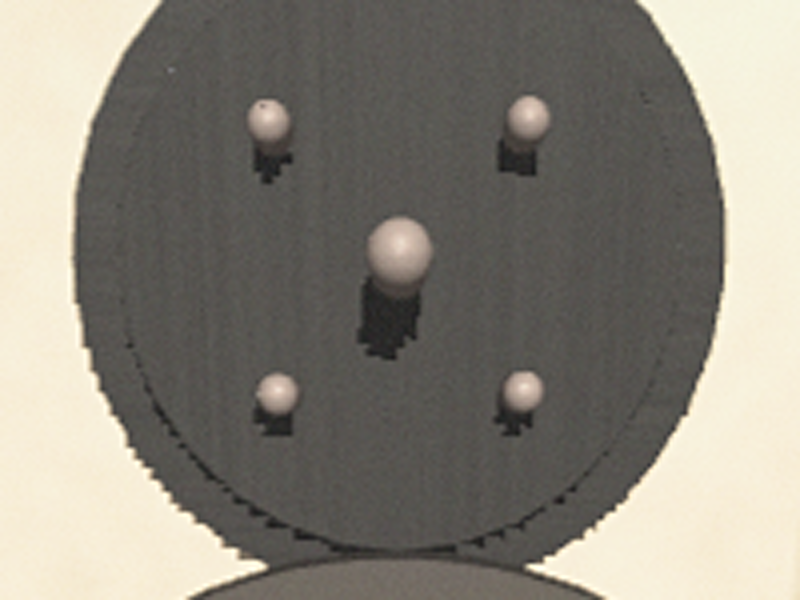

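In the crop the studs are at (269,120), (529,118), (278,394) and (524,391), and the spindle dome is at (400,252).

```bash
python3 - <<'E'
from h import *
m=np.load("wm3.npy",allow_pickle=True).item()
g=lambda P,z:np.array([ray(m,220+(x+.5)/4-.5,(y+.5)/4-.5,z) for x,y in P])
S=g([(269,120),(529,118),(278,394),(524,391)],.077);sp=g([(400,252)],.093)[0]
c=S.mean(0);a=np.arctan2(*(S-c)[:,1::-1].T)
print(S,c,np.linalg.norm(S-c,axis=1),np.degrees(a)+90-0,"mean",np.degrees(np.angle(np.exp(4j*a).mean())/4)+45)
print("tip",sp)
E
```

```text
[[0.45740676 0.07351148 0.077     ]
 [0.50511788 0.07811384 0.077     ]
 [0.46206427 0.02542004 0.077     ]
 [0.50987714 0.0302647  0.077     ]] [0.48361651 0.05182752 0.077     ] [0.03401684 0.03395997 0.03408598 0.03397904] [230.39822192 140.71793663 -39.21932167  50.61030515] mean 5.626787041138513
tip [0.48360192 0.0517066  0.093     ]
```

```bash
cat >> h.py <<'E'
def f(t=.15):
    env.pause(t);s=state();return np.array(s["wrist_force"]),np.array(s["moment"]),np.array(s["ee_pos"]),s["time_s"]
E
python3 - <<'E'
from h import *
q=down(np.radians(5.6))
env.servo_line([.483,.052,.2],.1,q)
env.servo_line([.483,.052,.118],.06,q)
F0,M0,e,t=f(.3);print(F0.round(2),e.round(4),t)
for z in np.arange(.112,.0905,-.003):
    env.servo_line([.483,.052,z],.03,q);F,M,e,t=f()
    print(round(z,4),(F-F0).round(2),(M-M0).round(2),e.round(4),round(t,2))
    if np.linalg.norm(F-F0)>8: break
E
```

```text
[ 1.19 -0.67 -4.  ] [0.4831 0.052  0.1181] 12.1
0.112 [-0.87  0.51 -0.2 ] [-0.04 -0.07  0.  ] [0.483 0.052 0.112] 12.6
0.109 [-1.05  0.49 -0.02] [-0.03 -0.05 -0.03] [0.483 0.052 0.109] 13.0
0.106 [-0.7   0.58 -0.67] [-0.01 -0.09 -0.02] [0.483 0.052 0.106] 13.4
0.103 [-1.31  0.48 -0.15] [0.03 0.   0.  ] [0.483 0.052 0.103] 13.8
0.1 [-0.69  0.57 -0.47] [-0.01 -0.1  -0.04] [0.483 0.052 0.1  ] 14.2
0.097 [-0.82  0.75 -0.4 ] [ 0.02  0.   -0.08] [0.483 0.052 0.097] 14.6
0.094 [-1.63  0.44  0.35] [ 0.02 -0.02 -0.01] [0.483 0.052 0.094] 15.0
0.091 [-0.83  0.61 -0.27] [ 0.03 -0.05  0.01] [0.483 0.052 0.091] 15.4
```

The bore is over the spindle without contact. I'll continue gently onto the studs.

```bash
python3 - <<'E'
from h import *
q=down(np.radians(5.6));F0=np.array([.3,-.1,-4.2])
for z in list(np.arange(.0895,.0785,-.0015))+[.0778,.0773]:
    env.servo_line([.483,.052,z],.02,q);F,M,e,t=f()
    print(round(z,4),(F-F0).round(2),M.round(2),e.round(4),round(t,2))
    if np.linalg.norm(F-F0)>8: break
E
```

```text
0.0895 [-1.84 -0.24  0.15] [-0.05  0.   -0.  ] [0.483  0.052  0.0895] 15.8
0.088 [0.76 0.41 0.85] [ 0.03 -0.   -0.  ] [0.483 0.052 0.088] 16.2
0.0865 [-0.08  0.77 -0.18] [-0.02  0.02  0.02] [0.483  0.052  0.0865] 16.6
0.085 [ 0.12 -0.4  -0.2 ] [-0.02  0.01 -0.  ] [0.483 0.052 0.085] 17.0
0.0835 [-0.11 -0.18  0.31] [-0.08  0.    0.02] [0.483  0.052  0.0835] 17.4
0.082 [-0.29 -0.86 -0.39] [-0.02  0.02 -0.04] [0.483 0.052 0.082] 17.8
0.0805 [-1.31 -0.05  0.98] [ 0.01 -0.03 -0.07] [0.483  0.052  0.0805] 18.2
0.079 [-0.89  0.34  0.13] [-0.02 -0.01 -0.02] [0.483 0.052 0.079] 18.6
0.0778 [-0.65 -0.73  0.56] [ 0.02 -0.01  0.04] [0.483  0.052  0.0778] 19.0
0.0773 [-1.42 -0.47  0.4 ] [-0.08  0.    0.03] [0.483  0.052  0.0773] 19.4
```

```bash
python3 - <<'E'
from h import *
q=down(np.radians(5.6));F0=np.array([-.2,-.1,-4.])
for z in np.arange(.0770,.0735,-.0004):
    env.servo_line([.483,.052,z],.01,q);F,M,e,t=f(.2)
    print(round(z,4),(F-F0).round(2),e.round(4),round(t,2))
    if (F-F0)[2]>3: break
hand.open_jaws();F,M,e,t=f(.3);print(F.round(2),e.round(4),state()["finger_gap"])
env.servo_line([.483,.052,.13],.06,q)
env.servo_line([.483,.052,.26],.12,q);env.pause(.3)
m=eyes.camera_model("wrist");im=eyes.grab_frame("wrist")[:,:,::-1]
print(state()["time_s"],proj(m,[.483,.052,.098]),proj(m,[.483,.052,.074]))
sd=eyes.grab_frame("side")[:,:,::-1]
c=np.zeros((400,800,3),np.uint8);c[:,:400]=im[:,120:520];c[:300,400:]=crop(sd,300,170,120,90,4)[:300,:400]
cv2.imwrite("pics/w4.png",c)
E
```

```text
0.077 [-3.13  0.14  9.78] [0.483  0.052  0.0772] 19.85
[-0.18 -0.09 -0.02] [0.483 0.052 0.077] 0.08533770100331861
23.3417 [318.34016518 178.85462677] [318.39685627 173.24884821]
```

View pics/w4.png

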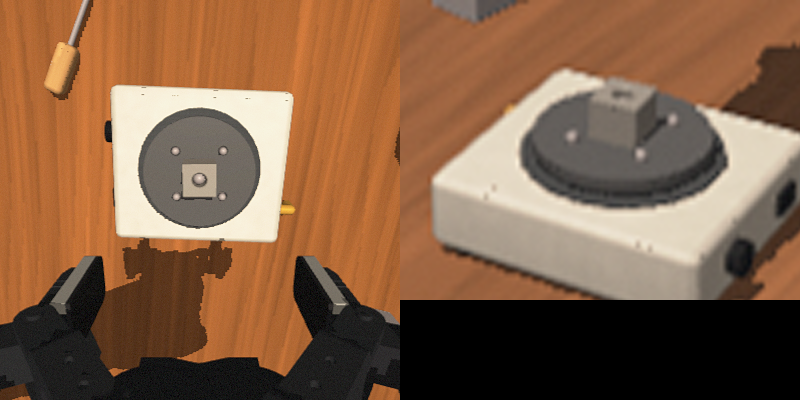

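The lap is flat and home. All four studs show through its holes, at (176,151), (223,151), (177,197) and (222,197), the spindle is in the bore at (200,180), and the gripper is clear.

```bash
python3 -c "
from bench import workorder
print(workorder.finish_job())"
```

```text
the job is handed in; nothing more can be done
None
```

The lap plate is fully home on the drive plate with all four studs through its holes, it's released with the gripper clear, and I've handed the job in at about 23 s of robot time.

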